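# Size an unmarked pipe bush on the stepped gauge and file it in the drawer

### The arm

A 6-joint arm with a two-finger parallel gripper is mounted at the origin on the work surface. World frame = base frame: x ahead of the robot, y to its left, z up, the work surface at z = 0. Lengths are in mm, angles in rad, forces in N, time in s.
With the tool pointing down it reaches from about 350 to 775 mm from the base axis. Payload 7.3 kg.
Tool frame: the origin (TCP) lies midway between the tips of the shut fingers; the grasp point (between the pads) lies robot.grip_point_offset behind it (robot.grip_point_offset is the distance from the TCP to the grasp point, in mm); z points along the fingers, y is the line along which they close (so a half turn about z gives the same grasp; the last joint's range is limited). The gripper opens to 92 mm and grips with 3 to 60 N. Pads are 19 mm wide; open, the fingers measure 130 mm over their backs; the gripper's body (75 mm by 190 mm) begins 47 mm behind the grasp point.
Start: joints at [1.021, 0.342, 1.524, -0, 1.275, -0.146], TCP at [206.268, 482.802, 226.741] pointing down, gripper open.
Joint ranges: [-2.53, 2.53], [-0.77, 2.02], [0.04, 2.7], [-1, 4.14], [0.28, 2.66], [-3.11, 3.11]. Speed limits (rad/s): [2.57, 2.57, 3.14, 3.14, 3.14, 3.14].

### API

Orientations are given as a unit quaternion [x, y, z, w].
In Python, from station import robot, grab_frame, get_calibration, order gives the robot as it stands.
- The arm moves only by the tool apply_moves, never from a script. Its argument "targets" is text: rows parted by semicolons, each of 7 numbers parted by spaces: the shift along the tool's x, y, z in cm, then the turn, a rotation vector about the tool's x, y, z in degrees, then the closure, from -1 (fully open) to 1 (shut). A call has 1 to 12 rows; each row is the pose to reach, as a shift and turn from the pose commanded when the call began, along the tool's axes at that moment; what a row does not reach only later rows make up. A row lasts 1/12 s, in which the tool goes at most 41.7 mm and 7.16 degrees, less where a joint would pass 70% of its speed; a pose out of reach is approached as far as the arm can. A call with a gripper value outside its range is refused whole. The fingers move at their own pace and stop on an object; "squeeze" is the grip in N (left out, the last holds). Time passes only in rows, so rows that repeat a pose let the fingers close. It gives the time, the measured TCP pose, the force, the opening and the grip force at its end, in the units of the state.
- robot.state(): the state, without advancing time (a new reading comes with each control period).
- grab_frame(name): name is "scene" or "side" or "wrist"; returns (picture, depth): 384x512x3 uint8, blue, green, red; 384x512 float32, mm along the optical axis (not along the pixel's ray), 0 where there is no reading.
- get_calibration(name): a dict with "intrinsics" (3x3 intrinsics, pixels), "eye" and "rotation" of the camera in the world; the wrist camera has in their place "tool_from_camera" (4x4, takes a point from camera to tool coordinates, whose origin is the TCP and whose axes are the flange's). Camera axes: x right, y down, z forward; pixel columns grow to the right and rows downward; lengths in mm; the calibration is good to about 2 mm. A picture is of the moment at which its call begins: read the wrist's pose just before it. get_calibration takes no time and is no camera call.
- order.job_done(): hands the job in; it is judged then, once.
The state is a dict: "time": time; "joint_pos": joint angles; "joint_vel": joint speeds; "effort": joint torques, N m; "tool_pos": TCP position; "eef_rot": TCP orientation; "force": force on the tool from outside, world axes, zero at the start; "torque": the same for the moment, N m; "width": finger opening in mm; "gripper_force": force on a finger pad.
Only numpy, scipy, OpenCV 4.12 (cv2) and the standard library are available. Lean on these libraries where they do the work, as an engineer would, in place of code of your own. Each camera call takes 0.05 s, during which the arm holds its last target. There are 200 camera calls.

### The job

Size the grey pipe bush that lies on the cork mat: slide it slowly and level down over the stepped aluminium gauge until it stops, and keep a light, steady push on it for a moment so that it is square and firmly down on its step, without forcing it (well under 25 N). See which step stopped it, then take it off and lay it flat in the open drawer's compartment for that size: top step (smallest bore) in the robot's left compartment, middle step in the middle one, lowest step (largest bore) in the right one. Leave the drawer pulled out, and the two bushes in the steel tray and everything else where they are.

Things in the scene. Friction and masses are not known exactly. Their poses are not given: they have to be found in the camera images.
- bush_a_center (a point): one of three outwardly alike plain grey PVC reducing bushes: a straight ring, outside diameter 50, height 22, bore 25, 32 or 40 right through (which of the three has which bore is not told; they change places between starts), 20 to 60 g. The point is its centre, 11 above its underside; z is its axis, upright at the start, either end up alike
- bush_b_center (a point): one of three outwardly alike plain grey PVC reducing bushes: a straight ring, outside diameter 50, height 22, bore 25, 32 or 40 right through (which of the three has which bore is not told; they change places between starts), 20 to 60 g. The point is its centre, 11 above its underside; z is its axis, upright at the start, either end up alike
- bush_c_center (a point): one of three outwardly alike plain grey PVC reducing bushes: a straight ring, outside diameter 50, height 22, bore 25, 32 or 40 right through (which of the three has which bore is not told; they change places between starts), 20 to 60 g. The point is its centre, 11 above its underside; z is its axis, upright at the start, either end up alike
- bush_a: the same bush as bush_a_center, origin at the centre of its underside
- bush_b: the same bush as bush_b_center, origin at the centre of its underside
- bush_c: the same bush as bush_c_center, origin at the centre of its underside
- gauge: stepped bore gauge, turned aluminium on a fixed rubber suction foot (90 across, 12 high; sinks about 1 mm per 8 N, 3 at most); z up its axis, origin on the axis at worktop level. Above the foot it is 46 across up to a flat ledge at height 40 (stops bore 40); tapers 38 to 36 across up to the ledge at 52 (stops bore 32); 30 to 28.5 up to the ledge at 64 (stops bore 25); then the nose, see gauge_top.
- gauge_top (a point): the tip of the gauge's nose on its axis, 80 above the worktop; the nose is 23 across at height 64, 19 at 74, 12 at the tip. A bush has about 1 mm of play all round on its own step, and its underside rests on that step's ledge
- mat: square cork mat, 110 by 110 by 4, fixed on the worktop; origin at the centre of its underside. The bush to be sized lies in the middle of it at the start
- tray: small steel tray, 85 along its x by 150 along its y, rim 14 high, fixed; origin at the centre of its underside. The two other bushes lie in it and stay there
- drawer (a joint): how far the upper middle drawer is pulled out beyond the worktop's far edge (m), 0 is shut; it slides with some 12 N of friction, to +x. Its rim lies 22 below the worktop
- comp_left (a point): the left (+y) of three compartments (118 wide along y, 142 long along x, walls 22 high) of the white tray in the open drawer; for bore 25. The point is on its floor (50 below the worktop), half-way across, 80 behind the inside of the drawer's front panel, 66 ahead of its own back wall; axes as the world's. A flat black gasket of that bore lies at its front end. The worktop's far edge is at x = 600 mm
- comp_middle (a point): the middle of three compartments (118 wide along y, 142 long along x, walls 22 high) of the white tray in the open drawer; for bore 32. The point is on its floor (50 below the worktop), half-way across, 80 behind the inside of the drawer's front panel, 66 ahead of its own back wall; axes as the world's. A flat black gasket of that bore lies at its front end. The worktop's far edge is at x = 600 mm
- comp_right (a point): the right (-y) of three compartments (118 wide along y, 142 long along x, walls 22 high) of the white tray in the open drawer; for bore 40. The point is on its floor (50 below the worktop), half-way across, 80 behind the inside of the drawer's front panel, 66 ahead of its own back wall; axes as the world's. A flat black gasket of that bore lies at its front end. The worktop's far edge is at x = 600 mm
- spray_center (a point): aqua spray bottle with white trigger head, 76 across, 226 high, standing; point on its axis 90 up. Not to be moved.
- cup_center (a point): steel measuring cup, 76 across the rim, 52 high, flat handle reaching 130 from its axis along its -x; point on its axis 26 up. Not to be moved.
- brush_center (a point): shoe brush, wooden back 160 by 52, black nylon bristles down, 44 high; point at its centre, x along its length. Not to be moved.
- clip_center (a point): yellow plastic clip, 74 by 15, about 21 high; point at its centre, x along its length. Not to be moved.
- elbow_center (a point): grey plastic pipe elbow lying flat, two 50 mm arms along its x and y, 48 high; point where the arms meet, 24 up. Not to be moved.
- wrench_center (a point): steel wrench lying flat, about 160 long and 8 high; point near its middle. Not to be moved.
There are look-alikes about, which are no part of the job. What is shaped like the bush_b but green is not meant.

How it is judged:
By the outcome, as a careful person would: the job done as asked, in the order asked, and still so for the second after the job is handed in, with the robot touching nothing.
It also fails if it takes over 58 s, if anything falls off the work surface, if the arm or the gripper's body presses on something with over 40 N, if the wrist force passes 120 N, or if a joint passes its speed limit or range.

## Working session

There is one attempt and no reset: what is moved stays moved. The work goes in short steps, Python scripts to look and compute and a tool call to move; the robot and the scene stay as the last step left them, time stands still between calls to the robot, and variables do not carry over. Pictures are saved under pics/ and viewed, at most 10 in all, crops included, and the job is handed in when it is done.

Besides the shell and the picture viewer there is one more tool, called after "Emit:" as a command line: name --argument value ..., lists and objects as JSON in quotes. apply_moves: Moves the arm, as the interface text tells. Its arguments: {"type":"object","properties":{"targets":{"type":"string"},"squeeze":{"type":"number"}},"required":["targets"]}

```bash
mkdir -p pics; ls; cat > h.py <<'E'
import numpy as np, cv2
from scipy.spatial.transform import Rotation as R
from station import robot, grab_frame, get_calibration, order
def cam(name, st=None):
    c=get_calibration(name); K=np.array(c["intrinsics"])
    if name=="wrist":
        T=np.array(c["tool_from_camera"]); Rt=R.from_quat(st["eef_rot"]).as_matrix()
        return K, Rt@T[:3,:3], Rt@T[:3,3]+np.array(st["tool_pos"])
    return K, np.array(c["rotation"]), np.array(c["eye"])
def world(c,depth):
    K,Rm,e=c; v,u=np.mgrid[:384,:512]
    p=np.stack([(u-K[0,2])/K[0,0],(v-K[1,2])/K[1,1],np.ones_like(u)],-1)*depth[...,None]
    return p@Rm.T+e
E
python3 - <<'E'
from h import *
s=robot.state(); print(s, robot.grip_point_offset)
for n in("scene","side","wrist"):
    s=robot.state(); im,d=grab_frame(n); c=cam(n,s); W=world(c,d); np.savez(f"{n}0.npz",W=W,d=d,im=im)
    print(n,c[0][0,0],c[2],c[1][:,2])
    cv2.imwrite(f"pics/{n}0.png",cv2.resize(im,(768,576)))
E
```

```text
pics
{'time': 0.0, 'joint_pos': array([ 1.02101437e+00,  3.42702901e-01,  1.52500023e+00,  2.70301196e-06,
        1.27542117e+00, -1.46018196e-01]), 'joint_vel': array([-0.00135341,  0.00111213, -0.00096231, -0.00064327, -0.00060399,
       -0.00132159]), 'effort': array([-1.97979352e-03, -4.31248212e+01, -2.44217813e+01,  7.16175302e-02,
        5.61544276e-02, -1.45455815e-04]), 'tool_pos': array([206.03591898, 482.43891186, 226.06112036]), 'eef_rot': array([ 2.00513674e-01,  9.79690604e-01, -7.19505507e-04, -2.62304146e-04]), 'force': array([-0.47229736,  0.71081012, -0.16515513]), 'torque': array([ 0.05129744, -0.03029702, -0.01316753]), 'gripper_force': 0.0, 'width': 91.59131625047343} 18.8Traceback (most recent call last):
  File "<stdin>", line 4, in <module>
  File "h.py", line 13, in world
    return p@Rm.T+e
           ~^~~~~
ValueError: matmul: Input operand 1 has a mismatch in its core dimension 0, with gufunc signature (n?,k),(k,m?)->(n?,m?) (size 4 is different from 3)
```

```bash
sed -i 's/np.array(c\["rotation"\])/R.from_quat(c["rotation"]).as_matrix()/' h.py
python3 - <<'E'
from h import *
for n in("scene","side","wrist"):
    s=robot.state(); im,d=grab_frame(n); c=cam(n,s); W=world(c,d); np.savez(f"{n}0.npz",W=W,d=d,im=im)
    print(n,c[0][0,0],c[2],c[1][:,2], np.median(W[d>0],0))
    cv2.imwrite(f"pics/{n}0.png",cv2.resize(im,(768,576)))
E
```

```text
scene 393.01719679658004 [ 922.1734939  -752.34313805  751.50075173] [-0.41329011  0.67187356 -0.61463583] [411.70800937 248.3972587   -0.59434684]
side 470.7030353039772 [-316.04702564 -812.58394942 1103.1249065 ] [ 0.50785498  0.52964445 -0.67938213] [462.30917698  60.79034004  -2.02345144]
wrist 318.8807994244667 [132.73898161 513.81078107 383.77082957] [ 0.27235043 -0.11749925 -0.95499695] [1.82244266e+02 4.87916591e+02 4.67821551e-01]
```

View pics/scene0.png

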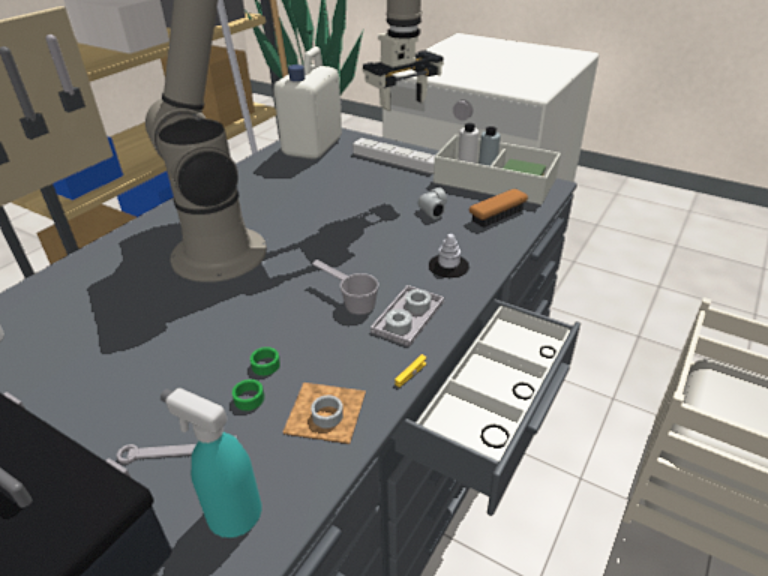

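View pics/side0.png

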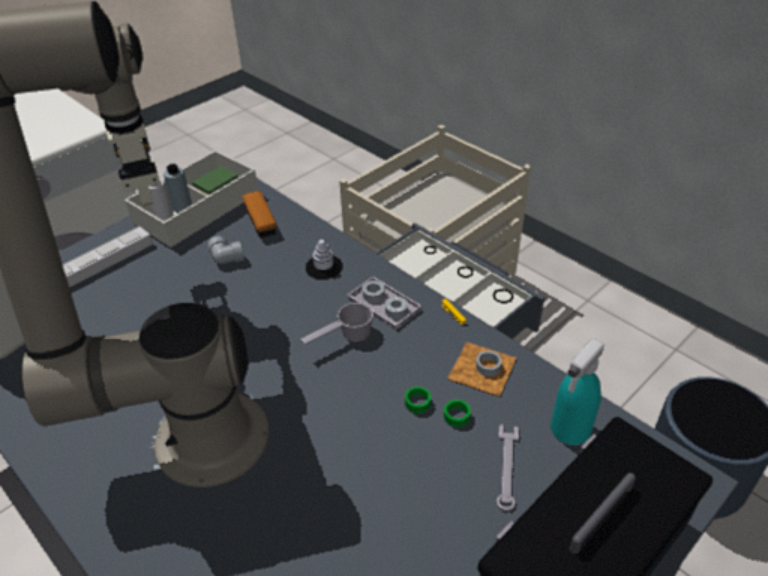

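Scene view (768 scale): the candidates are the mat bush (327,410), the tray bushes (398,318) and (419,297), and the green rings (265,361) and (248,394). I choose the grey one on the cork mat. The gauge is at (449,252) and the drawer compartments around (475,385). Next I measure with depth and check in a close crop.

```bash
cat > m.py <<'E'
from h import *
def circ(P,r=None):
    from scipy.optimize import least_squares
    f=lambda q: np.hypot(P[:,0]-q[0],P[:,1]-q[1])-q[2]
    return least_squares(f,[*P.mean(0)[:2],20],loss='soft_l1').x
def show(n,px,lo,hi,rad,tag):
    z=np.load(f"{n}0.npz"); W=z['W']; d=z['d']; s=512/768
    c=W[int(px[1]*s),int(px[0]*s)]
    m=(d>0)&(np.hypot(W[...,0]-c[0],W[...,1]-c[1])<rad)&(W[...,2]>lo)&(W[...,2]<hi)
    P=W[m]; print(n,tag,'seed',c.round(),len(P),'min',P.min(0).round(1),'max',P.max(0).round(1),'mid',((P.min(0)+P.max(0))/2).round(1),'circ',circ(P).round(1),'zmed',np.median(P[:,2]).round(1))
if __name__=="__main__":
    show('scene',(338,400),20,34,60,'bush'); show('side',(489,352),20,34,60,'bush')
    show('scene',(300,420),1,8,90,'mat'); show('side',(465,370),1,8,90,'mat')
    show('scene',(449,252),14,95,40,'gauge'); show('side',(323,257),14,95,40,'gauge')
    for lo,hi in((14,38),(42,50),(54,62),(66,90)): show('scene',(449,252),lo,hi,40,f'g{lo}'); show('side',(323,257),lo,hi,40,f'g{lo}')
    z=np.load('scene0.npz')
    for px in((455,415),(490,380),(525,335),(495,436),(524,391),(547,351),(412,428),(498,308),(578,325),(489,470)): print(px,z['W'][int(px[1]/1.5),int(px[0]/1.5)].round(1))
    z=np.load('side0.npz')
    for px in((465,295),(430,265),(400,250),(503,296),(465,271),(430,250)): print(px,z['W'][int(px[1]/1.5),int(px[0]/1.5)].round(1))
    a=cv2.resize(np.load('scene0.npz')['im'][235:300,180:290],None,fx=5,fy=5,interpolation=cv2.INTER_CUBIC)
    b=cv2.resize(np.load('scene0.npz')['im'][195:330,265:390],(0,0),fx=4,fy=4,interpolation=cv2.INTER_CUBIC)
    cv2.imwrite('pics/crop1.png',a)
E
python3 m.py
```

```text
scene bush seed [ 504. -242.   26.] 165 min [ 472.4 -288.4   20.1] max [ 523.1 -238.1   29.3] mid [ 497.7 -263.3   24.7] circ [ 498.8 -264.4   22.6] zmed 25.4
side bush seed [ 515. -252.   26.] 97 min [ 468.3 -292.3   20.1] max [ 520.3 -240.9   31. ] mid [ 494.3 -266.6   25.5] circ [ 494.  -268.    22.5] zmed 24.3
scene mat seed [ 464. -293.    3.] 1794 min [ 376.4 -382.9    1. ] max [ 553.9 -204.     8. ] mid [ 465.2 -293.5    4.5] circ [ 473.1 -280.1   59.5] zmed 3.4
side mat seed [ 459. -237.    3.] 779 min [ 372.1 -326.3    1. ] max [ 545.  -149.9    8. ] mid [ 458.5 -238.1    4.5] circ [ 480.8 -255.3   50.3] zmed 3.2
scene gauge seed [481. 204.  47.] 238 min [454.7 195.   14. ] max [498.7 238.6  82.6] mid [476.7 216.8  48.3] circ [479.5 213.6  13.4] zmed 42.8
side gauge seed [460. 201.  49.] 190 min [445.5 191.1  14.6] max [494.1 240.5  81.7] mid [469.8 215.8  48.1] circ [468.5 210.7  14. ] zmed 43.3
scene g14 seed [481. 204.  47.] 89 min [454.7 195.   14. ] max [498.7 238.6  37.9] mid [476.7 216.8  26. ] circ [475.5 221.3  22.4] zmed 24.9
side g14 seed [460. 201.  49.] 69 min [
[... 776 characters left out ...]
irc [476.1 219.    7.1] zmed 72.7
side g66 seed [460. 201.  49.] 30 min [460.4 205.8  66.1] max [478.7 228.7  81.7] mid [469.5 217.2  73.9] circ [470.2 215.    7.7] zmed 73.8
(455, 415) [ 657.9 -114.9  -47.7]
(490, 380) [675.3  -4.8 -51.4]
(525, 335) [688.4 145.2 -49.4]
(495, 436) [ 736.6 -121.   -48.2]
(524, 391) [740.1   2.5 -51.2]
(547, 351) [741.2 119.7 -49. ]
(412, 428) [ 611.7 -187.5  -36.2]
(498, 308) [612.3 183.6 -37.3]
(578, 325) [774.6 199.1 -24. ]
(489, 470) [ 755.4 -189.4  -47.9]
(465, 295) [666.7 -63.7 -38. ]
(430, 265) [699.8  81.5 -50.9]
(400, 250) [692.9 180.  -54. ]
(503, 296) [ 733.6 -124.2  -48.7]
(465, 271) [ 7.435e+02  7.000e-01 -4.960e+01]
(430, 250) [743.3 121.4 -50.6]
```

View pics/crop1.png

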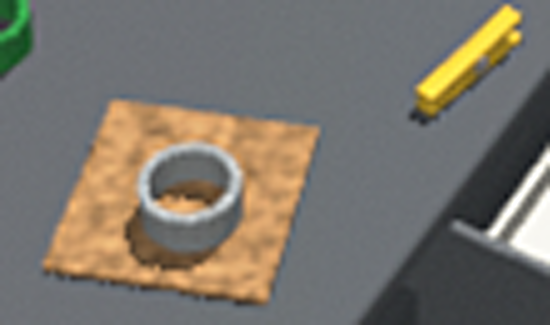

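The crop shows a plain grey ring centred at (190,195) in the middle of the cork mat, with the green ring well off at top left and the yellow clip at right. The target is confirmed. I now check for tall obstacles.

```bash
python3 - <<'E'
from h import *
z=np.load('scene0.npz');W=z['W'];d=z['d']
for nm,(u0,v0,u1,v1) in {'bottles':(300,80,340,130),'basket':(290,90,375,135),'spray':(110,255,175,360)}.items():
    P=W[v0:v1,u0:u1][d[v0:v1,u0:u1]>0]; P=P[(P[:,2]>60)&(P[:,0]<620)]
    print(nm,np.percentile(P,[2,50,98],axis=0).round())
z=np.load('side0.npz');W=z['W'];d=z['d'];P=W[225:300,365:405][d[225:300,365:405]>0]; P=P[P[:,2]>60];print('spray',np.percentile(P,[2,50,98],axis=0).round())
E
```

```text
bottles [[252. 562.  61.]
 [359. 646.  80.]
 [452. 726. 136.]]
basket [[252. 559.  60.]
 [383. 643.  72.]
 [552. 740. 118.]]
spray [[ 444. -508.   65.]
 [ 502. -482.  146.]
 [ 524. -449.  227.]]
spray [[ 380. -571.   64.]
 [ 458. -487.  141.]
 [ 500. -448.  227.]]
```

Emit:
apply_moves --targets "-38 -20 0 0 0 -23.1 -1;-38 -20 0 0 0 -23.1 -1;-38 -20 0 0 0 -23.1 -1;-38 -20 0 0 0 -23.1 -1;-38 -20 0 0 0 -23.1 -1;-38 -20 0 0 0 -23.1 -1;-38 -20 0 0 0 -23.1 -1;-38 -20 0 0 0 -23.1 -1;-38 -20 0 0 0 -23.1 -1;-38 -20 0 0 0 -23.1 -1;-38 -20 0 0 0 -23.1 -1;-38 -20 0 0 0 -23.1 -1" --squeeze 20

```text
time: 1.2
tool_pos: [480.0, 145.6, 226.4]
eef_rot: [0.003, 1.0, -0.001, 0.001]
force: [0.5, 0.3, -0.6]
width: 91.7
gripper_force: 0.0
```

```bash
python3 - <<'E'
from h import *
s=robot.state(); im,d=grab_frame('wrist'); W=world(cam('wrist',s),d); np.savez('wrist1.npz',W=W,d=d,im=im)
from m import circ
m=(d>0)&(np.hypot(W[...,0]-474,W[...,1]-218)<60)&(W[...,2]>14)
for lo,hi in((14,38),(38.5,41.5),(42,50),(54,62),(66,78),(78,90)):
    k=m&(W[...,2]>lo)&(W[...,2]<hi)&(np.hypot(W[...,0]-474,W[...,1]-218)<35); P=W[k]; print(lo,len(P),circ(P).round(1),P.mean(0).round(1))
print(W[m][:,2].max())
cv2.imwrite('pics/w1.png',cv2.resize(im,(768,576)))
E
```

```text
14 184 [474.5 219.8  22.6] [461.8 207.5  27.7]
38.5 303 [475.1 220.4  21.1] [469.2 215.6  39.5]
42 119 [474.5 219.9  18.1] [466.6 210.9  46.5]
54 90 [474.3 219.6  14. ] [467.5 212.7  58.8]
66 220 [474.1 219.4   8.5] [471.8 217.1  73.4]
78 128 [474.3 219.7   4.5] [474.2 219.6  79.2]
335.90401364579276
```

Emit:
apply_moves --targets "-1.6 -41 10 0 0 0 -1;-1.6 -41 10 0 0 0 -1;-1.6 -41 10 0 0 0 -1;-1.6 -41 10 0 0 0 -1;-1.6 -41 10 0 0 0 -1;-1.6 -41 10 0 0 0 -1;-1.6 -41 10 0 0 0 -1;-1.6 -41 10 0 0 0 -1;-1.6 -41 10 0 0 0 -1;-1.6 -41 10 0 0 0 -1;-1.6 -41 10 0 0 0 -1;-1.6 -41 10 0 0 0 -1"

```text
time: 2.25
tool_pos: [492.4, -261.3, 125.6]
eef_rot: [0.002, 1.0, 0.001, -0.001]
force: [0.7, 0.8, -0.0]
width: 91.8
gripper_force: 0.0
```

```bash
python3 - <<'E'
from h import *
from m import circ
s=robot.state(); im,d=grab_frame('wrist'); W=world(cam('wrist',s),d); np.savez('wrist2.npz',W=W,d=d,im=im)
print(s['tool_pos'],s['joint_pos'].round(2))
k=(d>0)&(np.hypot(W[...,0]-496,W[...,1]+266)<40)
for lo,hi in((8,20),(22,30)):
    P=W[k&(W[...,2]>lo)&(W[...,2]<hi)]; print(lo,len(P),circ(P).round(1),P.min(0).round(1),P.max(0).round(1),np.median(P[:,2]))
cv2.imwrite('pics/w2.png',cv2.resize(im,(768,576)))
E
```

```text
[ 492.39355657 -261.29431805  125.6001183 ] [-0.63  0.5   1.57  0.    1.07 -2.19]
8 396 [ 494.5 -264.4   22.5] [ 472.  -287.9    8.1] [ 517.8 -241.1   20. ] 14.281084992749129
22 1053 [ 496.9 -264.6   22.6] [ 471.9 -289.4   22. ] [ 522.2 -239.8   27.4] 25.386304829292442
```

View pics/w2.png

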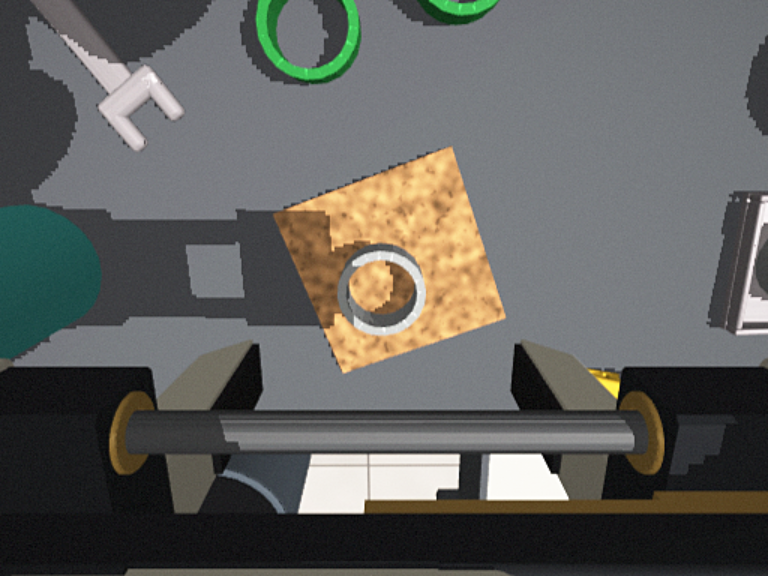

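View pics/w1.png

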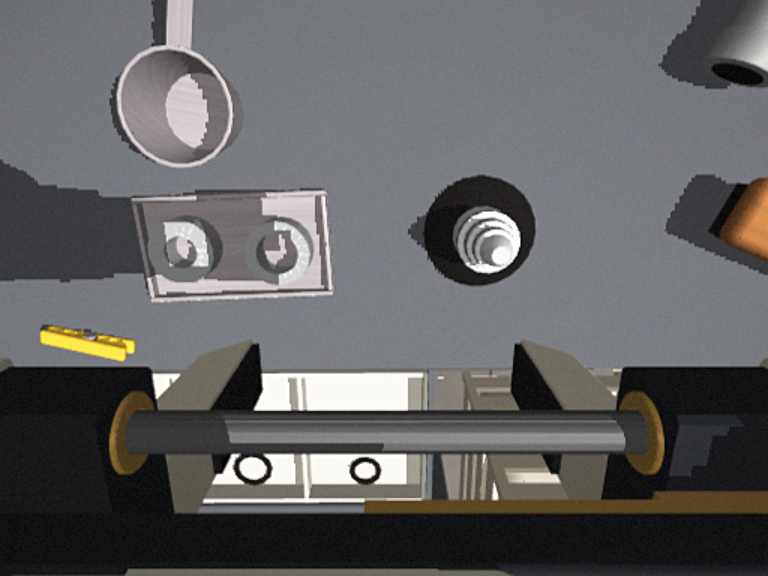

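Wrist view 2 shows the bush at (382,290), clear between the fingers, with the wrench and spray well off to the left. Wrist view 1 shows the gauge at (490,240) and the tray to its left. I line up above the bush, then descend.

Emit:
apply_moves --targets "-0.4 -0.4 7 0 0 0 -1;-0.4 -0.4 7 0 0 0 -1;-0.4 -0.4 7 0 0 0 -1;-0.4 -0.4 7 0 0 0 -1;-0.4 -0.4 7 0 0 0 -1"

```text
time: 2.72
tool_pos: [498.0, -263.5, 58.6]
eef_rot: [-0.001, 1.0, -0.0, 0.001]
force: [0.4, 0.7, 0.2]
width: 91.6
gripper_force: 0.0
```

Emit:
apply_moves --targets "0.1 -0.1 2 0 0 0 -1;0.1 -0.1 4 0 0 0 -1;0.1 -0.1 4.6 0 0 0 -1;0.1 -0.1 4.6 0 0 0 -1;0.1 -0.1 4.6 0 0 0 -1;0.1 -0.1 4.6 0 0 0 -1"

```text
time: 3.22
tool_pos: [496.9, -265.9, 12.5]
eef_rot: [0.0, 1.0, -0.001, 0.001]
force: [0.2, -0.6, 0.1]
width: 91.6
gripper_force: 0.0
```

Emit:
apply_moves --targets "0 0.1 0.5 0 0 0 -1;0 0.1 0.5 0 0 0 -1;0 0.1 0.5 0 0 0 1;0 0.1 0.5 0 0 0 1;0 0.1 0.5 0 0 0 1;0 0.1 0.5 0 0 0 1;0 0.1 0.5 0 0 0 1;0 0.1 0.5 0 0 0 1;0 0.1 0.5 0 0 0 1" --squeeze 20

```text
time: 3.97
tool_pos: [495.9, -264.4, 5.7]
eef_rot: [0.0, 1.0, 0.0, 0.0]
force: [-0.7, -0.3, -0.4]
width: 49.8
gripper_force: 18.7
```

Emit:
apply_moves --targets "0 0 -4 0 0 0 1;0 0 -8 0 0 0 1;0.3 2 -12 0 0 0 1;2.3 48.3 -13 0 0 0 1;2.3 48.3 -13 0 0 0 1;2.3 48.3 -13 0 0 0 1;2.3 48.3 -13 0 0 0 1;2.3 48.3 -13 0 0 0 1;2.3 48.3 -13 0 0 0 1;2.3 48.3 -13 0 0 0 1;2.3 48.3 -13 0 0 0 1;2.3 48.3 -13 0 0 0 1"

```text
time: 4.97
tool_pos: [476.5, 130.7, 133.5]
eef_rot: [0.0, 1.0, 0.0, 0.0]
force: [1.1, 0.1, 0.2]
width: 49.9
gripper_force: 20.0
```

Emit:
apply_moves --targets "2.3 4.5 0 0 0 0 1;0 4.5 0 0 0 0 1;0 4.5 0 0 0 0 1;0 4.5 0 0 0 0 1;0 4.5 0 0 0 0 1;0 4.5 0 0 0 0 1"

```text
time: 5.47
tool_pos: [476.7, 172.7, 133.1]
eef_rot: [0.001, 1.0, -0.0, -0.0]
force: [0.9, -0.2, -0.3]
width: 49.6
gripper_force: 20.0
```

```bash
python3 - <<'E'
from h import *
s=robot.state(); print(s['tool_pos'],s['eef_rot'].round(4),s['force'].round(2),s['width'])
im,d=grab_frame('wrist'); W=world(cam('wrist',s),d); np.savez('wrist3.npz',W=W,d=d,im=im)
cv2.imwrite('pics/w3.png',cv2.resize(im,(768,576)))
E
```

```text
[476.69110913 172.70594694 133.09794095] [ 1.e-03  1.e+00 -1.e-04 -4.e-04] [ 0.91 -0.16 -0.3 ] 49.643904297483914
```

View pics/w3.png

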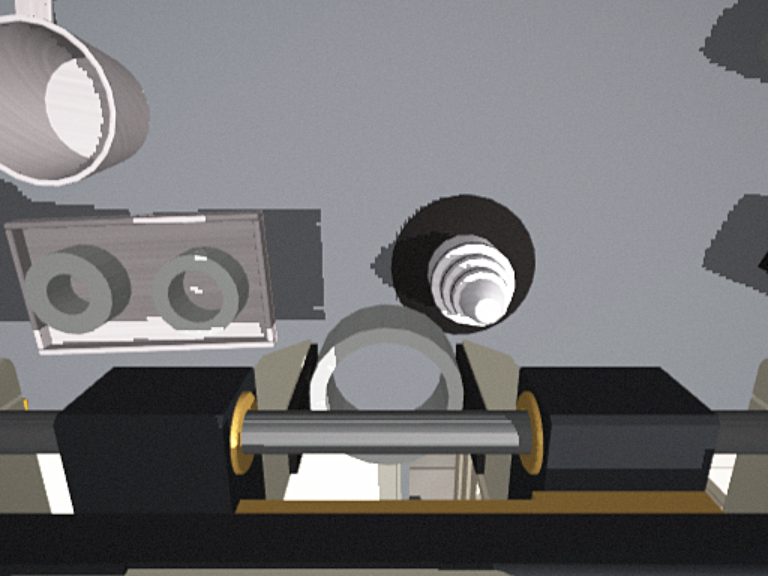

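Wrist view 3 shows the bush held level at (388,385), with the gauge nose at (488,308) still about 47 mm further in y. I measure both from this frame.

```bash
python3 - <<'E'
from h import *
from m import circ
z=np.load('wrist3.npz');W=z['W'];d=z['d'];t=np.array([476.7,172.7,133.1])
for lo,hi in((54,62),(66,78),(78,84)):
    P=W[(d>0)&(np.hypot(W[...,0]-474,W[...,1]-220)<35)&(W[...,2]>lo)&(W[...,2]<hi)]; print(lo,len(P),circ(P).round(1))
k=(d>0)&(np.hypot(W[...,0]-t[0],W[...,1]-t[1])<32)&(W[...,2]>125)&(W[...,2]<175)
k[270:]=0
P=W[k]; h=np.histogram(P[:,2],bins=range(124,176,2)); print(h[0])
zt=np.percentile(P[:,2],97); 
for lo in (146,148,150,152): 
    Q=P[(P[:,2]>lo)&(P[:,2]<lo+4)]
    if len(Q)>9: print(lo,len(Q),circ(Q).round(1),Q.min(0).round(1),Q.max(0).round(1))
Q=P[(P[:,2]<147)]; print('wall',len(Q),circ(Q).round(1))
E
```

```text
54 164 [474.6 219.8  14.3]
66 410 [474.1 219.6   8.7]
78 257 [474.  219.7   4.6]
[   0    0    2   91  180  206  193  194  201  200  217  197  214  281
 1534  137   84   77   86   76   78   75   81   73   71]
146 411 [479.2 172.2  26.1] [452.8 142.3 146. ] [484.1 202.8 150. ]
148 495 [479.4 172.2  26. ] [452.8 142.3 148. ] [481.6 202.8 152. ]
150 1815 [477.8 172.3  22.9] [452.8 142.5 150. ] [481.4 202.8 154. ]
152 1671 [478.6 172.3  23.3] [452.9 142.5 152. ] [480.7 202.9 156. ]
wall 1586 [475.  172.3  22.5]
```

Emit:
apply_moves --targets "0.35 4 1 0 0 0 1;0.35 4.7 2 0 0 0 1;0.35 4.7 3 0 0 0 1;0.35 4.7 3 0 0 0 1;0.35 4.7 3 0 0 0 1;0.35 4.7 3 0 0 0 1;0.35 4.7 3 0 0 0 1"

```text
time: 6.1
tool_pos: [474.1, 219.9, 103.8]
eef_rot: [0.001, 1.0, 0.0, 0.0]
force: [0.1, 1.1, -0.4]
width: 50.0
gripper_force: 20.0
```

Emit:
apply_moves --targets "0.1 0 0.4 0 0 0 1;0.1 0 0.8 0 0 0 1;0.1 0 1.2 0 0 0 1;0.1 0 1.6 0 0 0 1;0.1 0 2 0 0 0 1;0.1 0 2.3 0 0 0 1;0.1 0 2.6 0 0 0 1;0.1 0 2.9 0 0 0 1;0.1 0 3.1 0 0 0 1;0.1 0 3.2 0 0 0 1;0.1 0 3.2 0 0 0 1;0.1 0 3.2 0 0 0 1"

```text
time: 7.1
tool_pos: [472.6, 220.7, 71.3]
eef_rot: [0.0, 1.0, 0.0, 0.0]
force: [-0.1, -0.3, -0.8]
width: 49.9
gripper_force: 20.0
```

Emit:
apply_moves --targets "0 -0.05 0.15 0 0 0 1;0 -0.05 0.3 0 0 0 1;0 -0.05 0.45 0 0 0 1;0 -0.05 0.6 0 0 0 1;0 -0.05 0.75 0 0 0 1;0 -0.05 0.75 0 0 0 1"

```text
time: 7.6
tool_pos: [472.4, 220.2, 63.4]
eef_rot: [0.0, 1.0, -0.0, -0.0]
force: [0.1, -0.2, -0.2]
width: 49.8
gripper_force: 20.0
```

Emit:
apply_moves --targets "0 0 0.15 0 0 0 1;0 0 0.3 0 0 0 1;0 0 0.45 0 0 0 1;0 0 0.6 0 0 0 1;0 0 0.75 0 0 0 1;0 0 0.75 0 0 0 1"

```text
time: 8.1
tool_pos: [472.4, 220.1, 55.9]
eef_rot: [0.0, 1.0, -0.0, -0.0]
force: [-0.2, -0.6, -0.4]
width: 49.3
gripper_force: 20.0
```

```bash
python3 - <<'E'
from h import *
from m import circ
S=[]
for i in range(1):
    s=robot.state(); im,d=grab_frame('wrist'); W=world(cam('wrist',s),d); S.append(s['tool_pos'])
    s2=robot.state(); print(s['tool_pos'],s2['tool_pos'],s2['force'])
np.savez('wrist4.npz',W=W,d=d,im=im)
cv2.imwrite('pics/w4.png',cv2.resize(im[130:330,160:360],(600,600),interpolation=cv2.INTER_CUBIC))
for lo,hi in((66,78),(78,84)):
    P=W[(d>0)&(np.hypot(W[...,0]-474,W[...,1]-220)<14)&(W[...,2]>lo)&(W[...,2]<hi)]; print(lo,len(P),circ(P).round(1) if len(P)>5 else '')
E
```

```text
[472.42223246 220.13137518  55.91679562] [472.46387279 220.13921321  56.06350893] [-0.33502649  1.11664208 -0.2750543 ]
66 859 [474.  219.8   8.7]
78 351 [472.2 219.9   3.8]
```

View pics/w4.png

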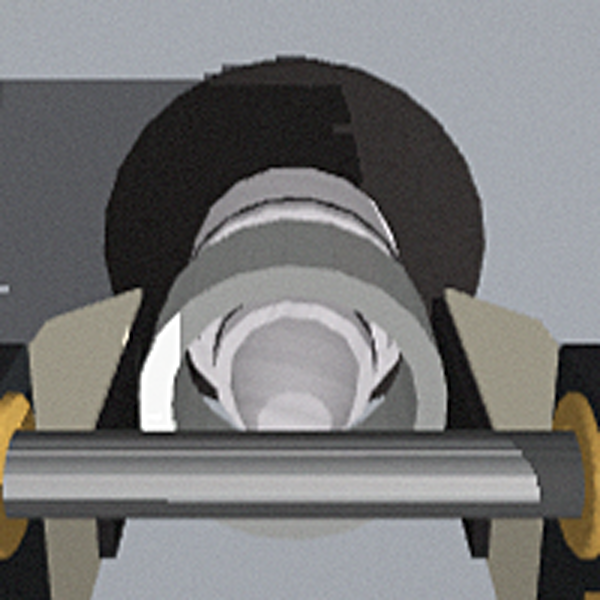

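The crop shows the bush around the nose, centred in y at (293,400). There is no force yet. I continue slowly.

Emit:
apply_moves --targets "-0.05 0 0.1 0 0 0 1;-0.05 0 0.2 0 0 0 1;-0.05 0 0.3 0 0 0 1;-0.05 0 0.4 0 0 0 1;-0.05 0 0.5 0 0 0 1;-0.05 0 0.5 0 0 0 1"

```text
time: 8.65
tool_pos: [473.0, 220.1, 51.0]
eef_rot: [0.0, 1.0, -0.0, -0.0]
force: [-0.3, -0.1, 0.0]
width: 49.8
gripper_force: 20.0
```

Emit:
apply_moves --targets "0 0 0.1 0 0 0 1;0 0 0.2 0 0 0 1;0 0 0.3 0 0 0 1;0 0 0.4 0 0 0 1;0 0 0.5 0 0 0 1;0 0 0.5 0 0 0 1"

```text
time: 9.15
tool_pos: [473.0, 220.2, 46.0]
eef_rot: [0.0, 1.0, -0.0, -0.0]
force: [-0.5, 0.7, 0.5]
width: 49.7
gripper_force: 20.0
```

Emit:
apply_moves --targets "0 0 0.1 0 0 0 1;0 0 0.2 0 0 0 1;0 0 0.3 0 0 0 1;0 0 0.3 0 0 0 1"

```text
time: 9.48
tool_pos: [473.0, 220.1, 43.0]
eef_rot: [0.0, 1.0, -0.0, -0.0]
force: [-0.3, 0.1, 0.3]
width: 49.8
gripper_force: 20.0
```

Emit:
apply_moves --targets "0 0 0.05 0 0 0 1;0 0 0.1 0 0 0 1;0 0 0.1 0 0 0 1"

```text
time: 9.73
tool_pos: [473.1, 220.2, 42.2]
eef_rot: [0.0, 1.0, 0.0, -0.0]
force: [-0.1, 0.0, 0.2]
width: 49.4
gripper_force: 20.0
```

Emit:
apply_moves --targets "0 0 0.05 0 0 0 1;0 0 0.1 0 0 0 1;0 0 0.1 0 0 0 1;0 0 0.1 0 0 0 1"

```text
time: 10.07
tool_pos: [473.1, 220.2, 41.3]
eef_rot: [0.0, 1.0, 0.0, 0.0]
force: [-0.1, 0.2, 0.8]
width: 50.1
gripper_force: 20.0
```

Emit:
apply_moves --targets "0 0 0.05 0 0 0 1;0 0 0.1 0 0 0 1;0 0 0.1 0 0 0 1;0 0 0.1 0 0 0 1"

```text
time: 10.4
tool_pos: [473.2, 220.2, 40.7]
eef_rot: [0.0, 1.0, 0.0, 0.0]
force: [-2.0, -0.4, 6.4]
width: 49.6
gripper_force: 20.0
```

It stopped at underside ≈ 40, the lowest ledge. I push slightly more and hold.

Emit:
apply_moves --targets "0.04 0 0.02 0 0 0 1;0.04 0 0.04 0 0 0 1;0.04 0 0.04 0 0 0 1;0.04 0 0.04 0 0 0 1;0.04 0 0.04 0 0 0 1;0.04 0 0.04 0 0 0 1;0.04 0 0.04 0 0 0 1;0.04 0 0.04 0 0 0 1;0.04 0 0.04 0 0 0 1;0.04 0 0.04 0 0 0 1;0.04 0 0.04 0 0 0 1;0.04 0 0.04 0 0 0 1"

```text
time: 11.4
tool_pos: [473.2, 220.2, 40.5]
eef_rot: [0.0, 1.0, 0.0, 0.001]
force: [-0.7, -1.6, 6.3]
width: 49.7
gripper_force: 20.0
```

```bash
python3 - <<'E'
from h import *
s=robot.state(); print(s['tool_pos'],s['force'],s['torque'],s['eef_rot'].round(4))
im,d=grab_frame('scene'); np.savez('scene5.npz',im=im)
K,Rm,e=cam('scene'); p=Rm.T@(np.array([474,220,50])-e); u,v=(K@p)[:2]/p[2]; u,v=int(u),int(v)
a=cv2.resize(im[v-40:v+35,u-50:u+50],(800,600),interpolation=cv2.INTER_CUBIC); cv2.imwrite('pics/g5.png',a)
E
```

```text
[473.1675485  220.22228066  40.53652385] [-0.66984153 -1.59689993  6.25208542] [-0.06827703  0.12064801 -0.00222173] [3.e-04 1.e+00 2.e-04 7.e-04]
```

View pics/g5.png

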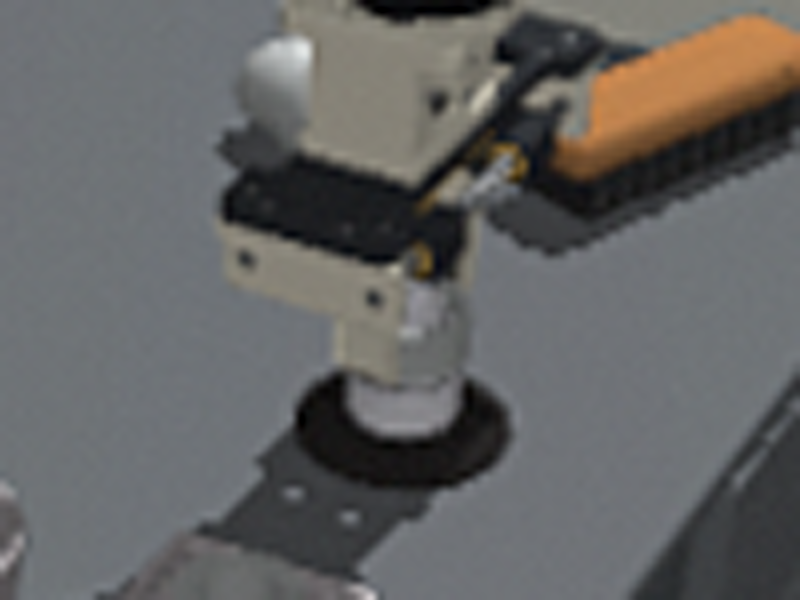

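The scene crop shows the bush level on the wide base at (405,400), so it is at the lowest ledge and the bore is 40. One slightly firmer hold, then I lift off.

Emit:
apply_moves --targets "0 -0.02 0.02 0 0 0 1;0 -0.02 0.05 0 0 0 1;0 -0.02 0.05 0 0 0 1;0 -0.02 0.05 0 0 0 1;0 -0.02 0.05 0 0 0 1;0 -0.02 0.05 0 0 0 1;0 -0.02 0.05 0 0 0 1;0 -0.02 0.05 0 0 0 1;0 -0.02 0.05 0 0 0 1;0 -0.02 0.05 0 0 0 1;0 -0.02 0.05 0 0 0 1;0 -0.02 0.05 0 0 0 1"

```text
time: 12.45
tool_pos: [473.2, 220.2, 40.3]
eef_rot: [0.0, 1.0, 0.0, 0.001]
force: [-1.3, 0.2, 7.9]
width: 49.7
gripper_force: 20.0
```

Emit:
apply_moves --targets "0 0 -0.3 0 0 0 1;0 0 -0.6 0 0 0 1;0 0 -1 0 0 0 1;0 0 -1.5 0 0 0 1;0 0 -2.2 0 0 0 1;0 0 -3 0 0 0 1;0 0 -4 0 0 0 1;0 0 -5 0 0 0 1;0 0 -6 0 0 0 1;0 0 -7.5 0 0 0 1;0 0 -9 0 0 0 1;0 0 -9 0 0 0 1"

```text
time: 13.45
tool_pos: [474.4, 220.5, 132.8]
eef_rot: [0.0, 1.0, 0.001, 0.003]
force: [1.1, 0.4, -0.3]
width: 50.1
gripper_force: 20.0
```

Emit:
apply_moves --targets "-15 -34 0 0 0 0 1;-15 -34 0 0 0 0 1;-15 -34 0 0 0 0 1;-15 -34 0 0 0 0 1;-15 -34 0 0 0 0 1;-15 -34 0 0 0 0 1;-15 -34 0 0 0 0 1;-15 -34 0 0 0 0 1;-15 -34 0 0 0 0 1;-15 -34 0 0 0 0 1;-15 -34 0 0 0 0 1;-15 -34 0 0 0 0 1"

```text
time: 14.45
tool_pos: [621.8, -119.7, 128.6]
eef_rot: [0.001, 1.0, 0.0, -0.001]
force: [0.4, 0.5, -0.3]
width: 49.9
gripper_force: 20.0
```

```bash
python3 - <<'E'
from h import *
s=robot.state(); im,d=grab_frame('wrist'); W=world(cam('wrist',s),d); print(s['tool_pos'],s['width'],s['force'].round(1))
cv2.imwrite('pics/w6.png',cv2.resize(im,(768,576)))
z=np.load('scene0.npz'); 
for n,W,d in(('scene',z['W'],z['d']),('wrist',W,d)):
  for y0 in(-121,):
    P=W[(d>0)&(abs(W[...,1]-y0)<15)&(W[...,2]<-10)&(W[...,2]>-70)]
    F=P[(P[:,2]<-44)]; print(n,'floor x',np.percentile(F[:,0],[0,2,50,98,100]).round(1) if len(F) else None)
    H=P[(P[:,2]>-46)]; h,b=np.histogram(H[:,0],bins=np.arange(600,800,5)); print([(int(x),int(c)) for x,c in zip(b,h) if c])
  P=W[(d>0)&(abs(W[...,0]-690)<15)&(W[...,2]<-24)&(W[...,2]>-46)]; h,b=np.histogram(P[:,1],bins=np.arange(-210,0,5)); print('walls y',[(int(x),int(c)) for x,c in zip(b,h) if c])
E
```

```text
[ 621.79020185 -119.74730319  128.57484564] 49.91643566155558 [ 0.4  0.5 -0.3]
scene floor x [619.4 620.7 691.1 778.2 778.7]
[(600, 4), (615, 20), (620, 18), (680, 1), (705, 1), (710, 1), (715, 6), (750, 1), (755, 3), (760, 11), (765, 17), (770, 19), (775, 30)]
walls y [(-195, 11), (-190, 55), (-185, 1), (-145, 1), (-120, 1), (-95, 1), (-65, 41), (-60, 23)]
wrist floor x [615.9 616.3 698.1 748.1 750.7]
[(615, 206), (710, 1), (715, 2)]
walls y [(-190, 2), (-185, 47), (-65, 31), (-60, 11)]
```

View pics/w6.png

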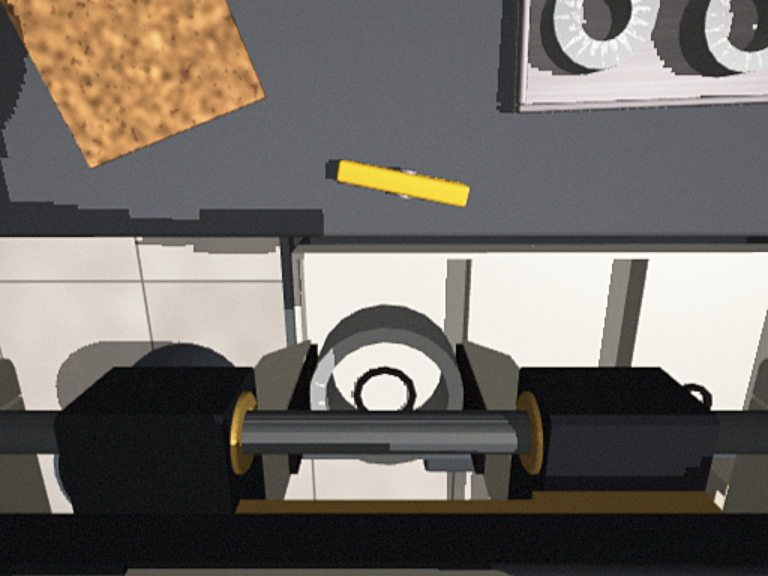

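Wrist view 6 shows the bush at (388,385) over the right compartment, whose gasket is at (385,388). The back wall is at x≈619 and the compartment centre is at y≈-122. I move forward, then down.

Emit:
apply_moves --targets "-3 -0.1 0 0 0 0 1;-6 -0.2 0 0 0 0 1;-6 -0.2 2 0 0 0 1;-6 -0.2 5 0 0 0 1;-6 -0.2 8 0 0 0 1;-6 -0.2 11 0 0 0 1;-6 -0.2 11.5 0 0 0 1;-6 -0.2 11.5 0 0 0 1;-6 -0.2 11.5 0 0 0 1;-6 -0.2 11.5 0 0 0 1"

```text
time: 15.33
tool_pos: [684.0, -122.0, 17.1]
eef_rot: [-0.0, 1.0, -0.001, 0.002]
force: [0.6, 0.4, 0.4]
width: 49.7
gripper_force: 20.0
```

Emit:
apply_moves --targets "0 0 1 0 0 0 1;0 0 2 0 0 0 1;0 0 3 0 0 0 1;0 0 4 0 0 0 1;0 0 5 0 0 0 1;0 0 5.6 0 0 0 1;0 0 5.6 0 0 0 1;0 0 5.6 0 0 0 1;0 0 5.6 0 0 0 1"

```text
time: 16.08
tool_pos: [682.8, -122.3, -41.3]
eef_rot: [0.0, 1.0, -0.0, 0.0]
force: [-0.1, 0.0, -0.1]
width: 50.1
gripper_force: 20.0
```

Emit:
apply_moves --targets "0 0 0.2 0 0 0 1;0 0 0.4 0 0 0 1;0 0 0.5 0 0 0 1;0 0 0.5 0 0 0 1;0 0 0.5 0 0 0 1"

```text
time: 16.5
tool_pos: [682.4, -122.1, -46.7]
eef_rot: [0.0, 1.0, 0.0, -0.0]
force: [-0.7, -0.1, -0.1]
width: 50.0
gripper_force: 20.0
```

Emit:
apply_moves --targets "0 0 0.1 0 0 0 1;0 0 0.15 0 0 0 1;0 0 0.15 0 0 0 1"

```text
time: 16.75
tool_pos: [682.5, -122.2, -48.2]
eef_rot: [0.0, 1.0, 0.0, 0.0]
force: [0.5, -0.4, 0.1]
width: 49.3
gripper_force: 20.0
```

Emit:
apply_moves --targets "0 0 0.05 0 0 0 1;0 0 0.07 0 0 0 1;0 0 0.07 0 0 0 1"

```text
time: 17.0
tool_pos: [682.5, -122.1, -48.3]
eef_rot: [0.0, 1.0, 0.0, 0.0]
force: [-1.5, 0.3, 5.1]
width: 49.9
gripper_force: 20.0
```

Emit:
apply_moves --targets "0 0 -0.03 0 0 0 0.1;0 0 -0.05 0 0 0 -0.3;0 0 -0.05 0 0 0 -0.3;0 0 -0.05 0 0 0 -0.3;0 0 -0.05 0 0 0 -0.3;0 0 -0.05 0 0 0 -0.3"

```text
time: 17.5
tool_pos: [682.4, -122.1, -48.6]
eef_rot: [0.0, 1.0, 0.0, -0.0]
force: [0.3, -0.2, 0.9]
width: 59.4
gripper_force: 0.0
```

Emit:
apply_moves --targets "0 0 -0.5 0 0 0 -0.3;0 0 -1 0 0 0 -0.3;0 0 -2 0 0 0 -0.3;0 0 -3.5 0 0 0 -0.3;0 0 -6 0 0 0 -0.3;0 0 -9 0 0 0 -0.3;0 0 -12 0 0 0 -0.3;0 0 -15 0 0 0 -0.3;4 0 -18 0 0 0 -0.3;8 0 -20 0 0 0 -0.3;12 0 -20 0 0 0 -0.3;12 0 -20 0 0 0 -0.3"

```text
time: 18.5
tool_pos: [556.7, -121.2, 153.5]
eef_rot: [0.0, 1.0, 0.0, -0.002]
force: [0.2, -0.0, 0.5]
width: 59.4
gripper_force: 0.0
```

```bash
python3 - <<'E'
from h import *
im,d=grab_frame('scene'); W=world(cam('scene'),d)
P=W[(d>0)&(np.hypot(W[...,0]-683,W[...,1]+122)<45)&(W[...,2]>-46)&(W[...,2]<-20)]
print(len(P),P.min(0).round(1),P.max(0).round(1)); print(robot.state()['tool_pos'])
cv2.imwrite('pics/s7.png',cv2.resize(im[120:330,180:400],(800,600)[:2] if 0 else (628,600)))
E
```

```text
249 [ 660.1 -147.6  -45.6] [724.1 -95.6 -23.6]
[ 558.31212592 -121.62803282  153.6714888 ]
```

View pics/s7.png

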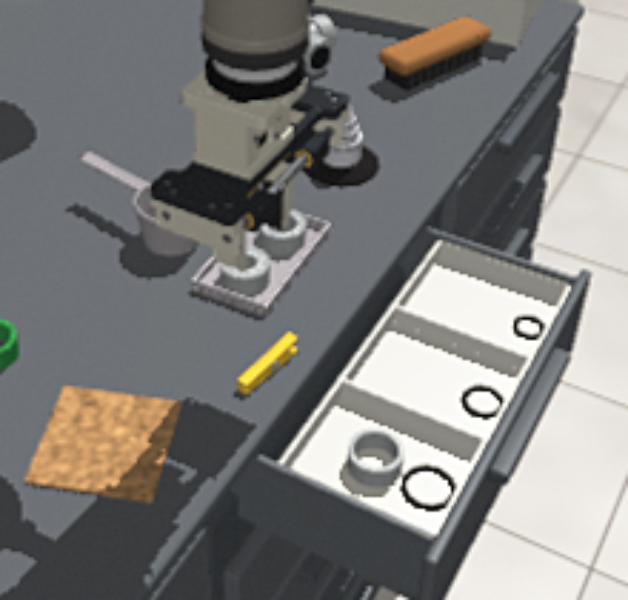

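The picture shows the bush lying flat in the right compartment at (375,458), with the drawer open, the tray bushes in place and the gripper clear.

```bash
python3 -c "
from station import order
print(order.job_done())"
```

```text
the job is handed in; nothing more can be done
None
```

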